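# Roll a brass tube stub into a V-block and set it against the end stop

### The arm

A 6-joint arm with a two-finger parallel gripper is mounted at the origin on a cart in front of the work surface, level with it; the furniture and walls round the work are solid. World frame = base frame: x ahead of the robot, y to its left, z up, the work surface at z = 0. Lengths are in mm, angles in rad, forces in N, time in s.
With the tool pointing down it reaches from about 375 to 975 mm from the base axis. Payload 3.8 kg.
Tool frame: the origin (TCP) lies at the very end of the fingers, on their centre line; the grasp point (between the pads) lies arm.pinch_z behind it (arm.pinch_z is the distance from the TCP to the grasp point, in mm); z points along the fingers, y is the line along which they close (so a half turn about z gives the same grasp; the last joint's range is limited). The gripper opens to 85 mm and grips with 20 to 120 N. Pads are 22 mm wide; open, the fingers measure 114 mm over their backs; the gripper's body (76 mm by 85 mm) begins 54 mm behind the grasp point. The pads swing forward as they close: fully open they stand 13 mm farther back than shut.
Start: joints at [1.255, 0.264, 1.604, -0, 1.274, -0.037], TCP at [185.759, 648.931, 210.08] pointing down, gripper open.
Joint ranges: [-2.63, 2.63], [-0.94, 2.18], [0.31, 2.57], [-1.31, 4.45], [0, 2.66], [-2.55, 2.55]. Speed limits (rad/s): [2.57, 2.57, 3.14, 3.14, 3.14, 3.14].

### API

Orientations are given as a unit quaternion [w, x, y, z].
In Python, from workcell import telemetry, viewer, order, arm gives the robot as it stands.
- The arm moves only by the tool jog_arm, never from a script. Its argument "targets" is a list of rows, each an object of numbers: "grip": the finger opening in cm, from 0 to 8.54; "tx", "ty", "tz": the shift along the tool's x, y, z in cm; "ax", "ay", "az": the turn, a rotation vector about the tool's x, y, z in degrees. In form: [{"grip": .., "tx": .., "ty": .., "tz": .., "ax": .., "ay": .., "az": ..}, ...]. A call has exactly 10 rows; each row is the pose to reach, as a shift and turn from the pose commanded when the call began, along the tool's axes at that moment; what a row does not reach only later rows make up. A row lasts 1/8 s, in which the tool goes at most 62.5 mm and 10.7 degrees, less where a joint would pass 70% of its speed; a pose out of reach is approached as far as the arm can. A call with a gripper value outside its range is refused whole. The fingers move at their own pace and stop on an object; the grip force is fixed at half the most. Time passes only in rows, so rows that repeat a pose let the fingers close, or fill a call up. It gives the time, the measured TCP pose, the force, the opening and the grip force at its end, in the units of the state.
- telemetry.get_state(): the state, without advancing time (a new reading comes with each control period).
- viewer.get_image(name): name is "scene" or "side" or "wrist"; returns a dict with "image" (480x640x3 uint8, red, green, blue), "intrinsics" (3x3 intrinsics, pixels), "R" (3x3) and "t" (3): a world point X has camera coordinates R X + t; the wrist camera has in their place "tool_from_camera" (4x4, takes a point from camera to tool coordinates, whose origin is the TCP and whose axes are the flange's). Camera axes: x right, y down, z forward; pixel columns grow to the right and rows downward; lengths in mm; the calibration is good to about 2 mm. A picture is of the moment at which its call begins: read the wrist's pose just before it. There is no depth.
- order.job_done(): hands the job in; it is judged then, once.
The state is a dict: "time": time; "qpos": joint angles; "qvel": joint speeds; "joint_torque": joint torques, N m; "position": TCP position; "tool_rot": TCP orientation; "force": force on the tool from outside, world axes, zero at the start; "ft_torque": the same for the moment, N m; "gripper_width": finger opening in mm; "grasp_force": force on a finger pad.
Only numpy, scipy, OpenCV 4.12 (cv2) and the standard library are available. Lean on these libraries where they do the work, as an engineer would, in place of code of your own. Each camera call takes 0.05 s, during which the arm holds its last target. There are 200 camera calls.

### The job

Roll the brass tube along the bench with your fingertips, up the ramp of the dark steel V-block until it drops into the groove, then push it endwise along the groove until its end rests against the blue end stop. Roll and push it only, never pick it up, and leave the bottle, the steel block and the orange knob where they stand.

Things in the scene. Friction and masses are not known exactly. Their poses are not given: they have to be found in the camera images.
- tube: Brass tube stub, 36 mm diameter, 120 mm long, 0.3 to 0.55 kg, lying on its side. Origin at its centre, 18 mm above what it lies on; own y = tube axis, x and z turn as it rolls. Rolls easily, stops by itself; pushed above mid-height it jams on the ramp. End faces act as closed discs. Starts 95 to 115 mm before the groove, up to 0.2 rad askew, its end 33 to 55 mm short of the stop's face along the groove.
- vblock: Dark steel V-block, screwed down; roll-in ramp faces robot. Origin: bench level under groove's bottom line, mid-length; x = roll-in direction, y along groove, which spans y -85..85 mm. Profile: ramp from x=-55 (height 0) to -15 (9.5), crest 9.5 to -11, V bottom at x=0 (3), far flank to x=31 (21), ends 38. Seated tube: x=0, centre 23.8 high.
- stop_face (a point): Middle of the blue end stop's face toward the groove, on the groove's line at the V-block's y=+85 mm, 24 mm above the bench. Plate 34 mm high, 10 mm thick, spans V-block x -12..38 mm. The other (-y) end of the groove is open; low screwed ears (3 mm high) reach 18 mm beyond it. Tube against the stop: its centre at V-block y=+25 mm.
- white_tub: White plastic bottle with a white cap, 59 mm in diameter, 108 mm tall, upright, loose; bystander about 150 mm to the left of the ramp's middle line. Origin at the centre of its underside.
- gauge_block: Plain grey steel block with small holes in its top, 25 x 51 x 45 mm high, loose; bystander to the left of the tube's way. Origin at the centre of its underside.
- printed_knob: Orange plastic star knob, 44 x 43 x 28 mm high, loose; bystander to the right of the tube's way. Origin at the centre of its underside.
Not all that is in view belongs to the job. Of the things shaped like the tube, the brass one is meant.

How it is judged:
By the outcome, as a careful person would: the job done as asked, in the order asked, and still so for the second after the job is handed in, with the robot touching nothing.
It also fails if it takes over 48 s, if anything falls off the work surface, if the arm or the gripper's body presses on something with over 40 N, if the wrist force passes 120 N, or if a joint passes its speed limit or range.

## Working session

There is one attempt and no reset: what is moved stays moved. The work goes in short steps, Python scripts to look and compute and a tool call to move; the robot and the scene stay as the last step left them, time stands still between calls to the robot, and variables do not carry over. Pictures are saved under pics/ and viewed, at most 10 in all, crops included, and the job is handed in when it is done.

Besides the shell and the picture viewer there is one more tool, called after ">>>" in YAML: its name, and indented under it one key for each argument. jog_arm: Moves the arm, as the interface text tells. Its arguments: {"type":"object","properties":{"targets":{"type":"array","items":{"type":"object","properties":{"grip":{"type":"number"},"tx":{"type":"number"},"ty":{"type":"number"},"tz":{"type":"number"},"ax":{"type":"number"},"ay":{"type":"number"},"az":{"type":"number"}}}}},"required":["targets"]}

```bash
mkdir -p pics; python3 - <<'E'
from workcell import telemetry, viewer, order, arm
import cv2,numpy as np
s=telemetry.get_state();print(s['time'],s['position'],s['tool_rot'],s['gripper_width'],arm.pinch_z)
for n in ["scene","side"]:
    d=viewer.get_image(n);cv2.imwrite(f"pics/{n}0.png",d["image"][:,:,::-1])
    np.savez(f"{n}0.npz",**d);print(n,d['intrinsics'],d['R'],d['t'])
E
```

```text
0.0 [185.52058847 648.19792952 208.75320707] [-1.99955934e-04  1.38957618e-01  9.90297693e-01 -1.10450295e-03] 85.38787024944877 18.700000000000003
scene [[435.65329654   0.         317.27211988]
 [  0.         435.65329654 232.77122265]
 [  0.           0.           1.        ]] [[ 0.56252094 -0.82669092 -0.01234141]
 [-0.60679638 -0.40266304 -0.6853179 ]
 [ 0.56157665  0.39299439 -0.72813946]] [-63.89317899 419.21743474 516.02228546]
side [[491.59010638   0.         321.19357543]
 [  0.         491.59010638 237.6109445 ]
 [  0.           0.           1.        ]] [[ 0.85263047 -0.52214565  0.01962664]
 [-0.30019954 -0.52025887 -0.79950669]
 [ 0.42766987  0.67579185 -0.60033645]] [-275.86800316  304.77686603  503.69445703]
```

View pics/scene0.png

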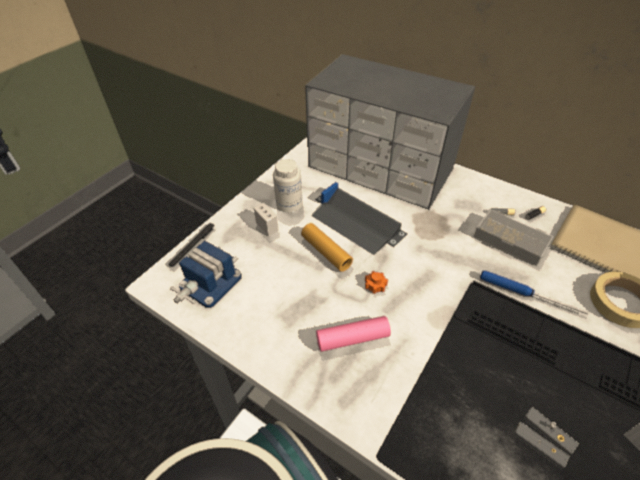

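View pics/side0.png

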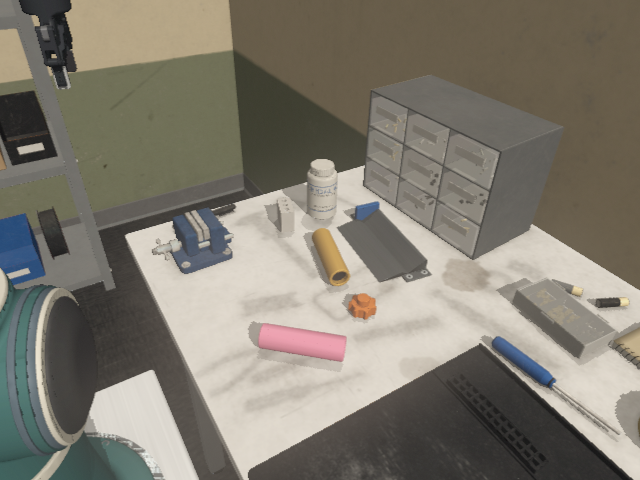

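```bash
cat > h.py <<'E'
import numpy as np,cv2
def ray(d,uv):
    R=d['R'];t=d['t'];K=d['intrinsics'];c=-R.T@t
    v=R.T@np.linalg.solve(K,np.array([uv[0],uv[1],1.]));return c,v
def onz(d,uv,z):
    c,v=ray(d,uv);return c+v*(z-c[2])/v[2]
def tri(ds,uvs):
    A=np.zeros((3,3));b=np.zeros(3)
    for d,u in zip(ds,uvs):
        c,v=ray(d,u);v=v/np.linalg.norm(v);P=np.eye(3)-np.outer(v,v);A+=P;b+=P@c
    return np.linalg.solve(A,b)
def proj(d,X):
    p=d['intrinsics']@(d['R']@np.asarray(X,float)+d['t']);return p[:2]/p[2]
def mask(d,lo,hi,box):
    h=cv2.cvtColor(d['image'],cv2.COLOR_RGB2HSV);m=cv2.inRange(h,lo,hi)
    k=np.zeros_like(m);x0,y0,x1,y1=box;k[y0:y1,x0:x1]=m[y0:y1,x0:x1];return k
E
python3 - <<'E'
from h import *
S=dict(np.load('scene0.npz'));D=dict(np.load('side0.npz'))
def sub(d,x0,y0,w,h,f):
    return cv2.resize(d['image'][y0:y0+h,x0:x0+w],None,fx=f,fy=f,interpolation=cv2.INTER_CUBIC)[:,:,::-1]
cv2.imwrite('pics/c.png',np.vstack([sub(S,290,175,130,100,6)[:600]]))
cv2.imwrite('pics/d.png',sub(D,300,190,140,105,5.7))
for n,d,bt,bs in [('sc',S,(290,210,365,280),(310,175,350,210)),('si',D,(300,220,360,295),(345,195,390,225))]:
    m=mask(d,(8,100,50),(28,255,255),bt);c=max(cv2.findContours(m,0,2)[0],key=cv2.contourArea)
    r=cv2.minAreaRect(c);b=cv2.boxPoints(r);print(n,'tube',r,b.round(1).tolist())
    print([onz(d,p,18).round(0).tolist() for p in b], onz(d,r[0],18).round(1))
    m=mask(d,(100,100,40),(125,255,255),bs);c=max(cv2.findContours(m,0,2)[0],key=cv2.contourArea)
    print('stop',cv2.approxPolyDP(c,2,True)[:,0].tolist(),cv2.contourArea(c))
E
```

```text
sc tube ((326.5406799316406, 246.40866088867188), (59.717079162597656, 18.134422302246094), 42.43622589111328) [[298.3999938964844, 233.0], [310.6000061035156, 219.60000610351562], [354.70001220703125, 259.8999938964844], [342.5, 273.20001220703125]]
[[476.0, 293.0, 18.0], [521.0, 294.0, 18.0], [478.0, 161.0, 18.0], [438.0, 163.0, 18.0]] [477.  224.9  18. ]
stop [[336, 183], [322, 192], [322, 202], [327, 201], [334, 192]] 138.5
si tube ((331.0987548828125, 256.0848693847656), (59.93258285522461, 20.37250328063965), 69.30455017089844) [[311.0, 231.6999969482422], [330.0, 224.5], [351.20001220703125, 280.5], [332.20001220703125, 287.70001220703125]]
[[485.0, 300.0, 18.0], [527.0, 301.0, 18.0], [473.0, 151.0, 18.0], [437.0, 153.0, 18.0]] [478.4 220.9  18. ]
stop [[378, 203], [357, 207], [358, 218], [361, 219], [377, 208]] 177.0
```

View pics/c.png

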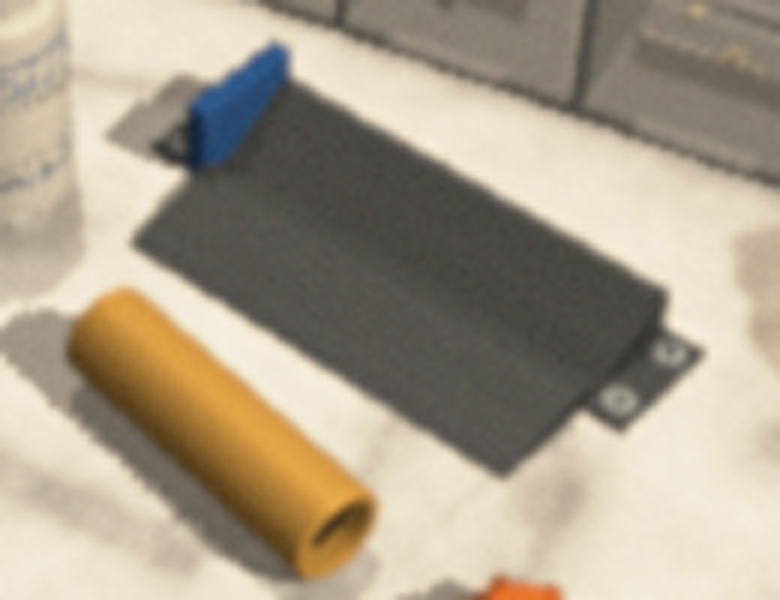

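View pics/d.png

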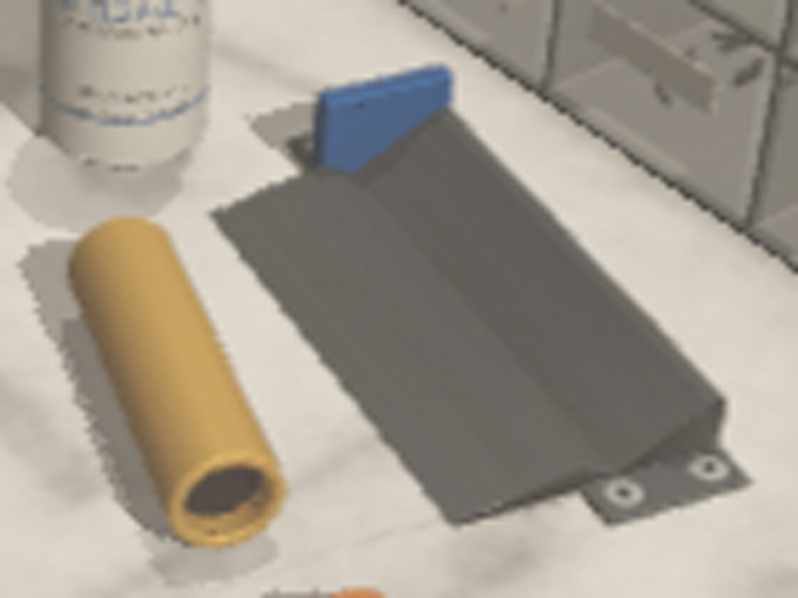

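```bash
cat > g.py <<'E'
from h import *
S=dict(np.load('scene0.npz'));D=dict(np.load('side0.npz'))
cs=lambda x,y:((x+.5)/6-.5+290,(y+.5)/6-.5+175)
cd=lambda x,y:((x+.5)/5.7-.5+300,(y+.5)/5.7-.5+190)
pts=[((-55,85,0),cs(133,240),cd(212,213)),((-55,-85,0),cs(500,475),cd(452,524)),((38,-85,21),cs(665,293),cd(722,402)),((38,85,21),cs(290,85),cd(450,110))]
L=[];W=[]
for l,a,b in pts:
    w=np.mean([onz(S,a,l[2]),onz(D,b,l[2])],0);print(l,onz(S,a,l[2]).round(1),onz(D,b,l[2]).round(1));L.append(l[:2]);W.append(w[:2])
L=np.array(L,float);W=np.array(W)
l=L-L.mean(0);w=W-W.mean(0);H=l.T@w
th=np.arctan2(H[0,1]-H[1,0],H[0,0]+H[1,1]);R=np.array([[np.cos(th),-np.sin(th)],[np.sin(th),np.cos(th)]])
o=W.mean(0)-R@L.mean(0);print('vblock',o,th,'res',(W-(L@R.T+o)).round(1).tolist())
n=np.mean([onz(S,cs(337,533),18),onz(D,cd(229,499),18)],0)
print('near end',onz(S,cs(337,533),18),onz(D,cd(229,499),18))
E
python3 - <<'E'
from g import *
# axis dir: silhouette midline in each view
for d,b in [(S,[[298.4,233],[310.6,219.6],[354.7,259.9],[342.5,273.2]]),(D,[[311,231.7],[330,224.5],[351.2,280.5],[332.2,287.7]])]:
    b=np.array(b);f=(b[0]+b[1])/2;e=(b[2]+b[3])/2
    F=onz(d,f,18);E=onz(d,e,18);v=(F-E)[:2];v/=np.linalg.norm(v);c=n[:2]+60*v
    print('axis yaw',np.arctan2(-v[0],v[1]),'centre',c,'in vblock',R.T@(c-o),'rel yaw',np.arctan2(-v[0],v[1])-th, 'near v',R.T@(n[:2]-o))
box={'knobS':mask(S,(3,180,100),(14,255,255),(360,265,390,300)),'knobD':mask(D,(3,170,100),(14,255,255),(340,285,385,325))}
for k,m in box.items():
    M=cv2.moments(m,True);p=(M['m10']/M['m00'],M['m01']/M['m00']);X=onz(S if k[-1]=='S' else D,p,14);print(k,X,R.T@(X[:2]-o))
# gauge block, bottle: by eye
for nm,z,a,b in [('gauge top',45,(262,212),(284,202)),('bottle cap',105,(288,167),(321,165))]:
    for d,p in [(S,a),(D,b)]: X=onz(d,p,z);print(nm,X.round(0),(R.T@(X[:2]-o)).round(0))
E
```

```text
(-55, 85, 0) [549.5 311.2   0. ] [548. 309.   0.]
(-55, -85, 0) [525.1 145.9   0. ] [523.9 142.1   0. ]
(38, -85, 21) [611.5 131.7  21. ] [611.1 127.2  21. ]
(38, 85, 21) [632.1 296.8  21. ] [635.4 295.   21. ]
vblock [587.99764546 218.61943182] -0.14533673083847176 res [[2.9, -0.6], [3.3, 1.5], [-2.0, 0.4], [-4.2, -1.3]]
near end [461.16846998 170.69580248  18.        ] [461.44640005 167.71901007  18.        ]
axis yaw -0.2988572078534245 centre [478.97313079 226.54782128] in vblock [-109.02332435   -7.9447408 ] rel yaw -0.15352047701495275 near v [-118.19841305  -67.23907229]
axis yaw -0.32914441720134974 centre [480.70144455 225.98656085] in vblock [-107.23194697   -8.24977986] rel yaw -0.18380768636287798 near v [-118.19841305  -67.23907229]
knobS [457.31488754 103.69159615  14.        ] [-112.66050014 -132.64238514]Traceback (most recent call last):
  File "<stdin>", line 9, in <module>
ZeroDivisionError: float division by zero
```

>>> jog_arm:
  targets:
    - {"grip": 8.5,"tx": -4,"ty": -4,"tz": 0,"az": -3}
    - {"grip": 8.5,"tx": -8,"ty": -8,"tz": 0,"az": -7.6}
    - {"grip": 8.5,"tx": -12,"ty": -12,"tz": 0,"az": -7.6}
    - {"grip": 8.5,"tx": -16,"ty": -16,"tz": 1,"az": -7.6}
    - {"grip": 8.5,"tx": -20,"ty": -20,"tz": 2,"az": -7.6}
    - {"grip": 8.5,"tx": -24,"ty": -24,"tz": 4,"az": -7.6}
    - {"grip": 8.5,"tx": -28,"ty": -28,"tz": 6,"az": -7.6}
    - {"grip": 8.5,"tx": -32,"ty": -31.5,"tz": 9,"az": -7.6}
    - {"grip": 8.5,"tx": -34,"ty": -33.3,"tz": 12,"az": -7.6}
    - {"grip": 8.5,"tx": -34,"ty": -33.3,"tz": 13,"az": -7.6}

```text
schema error: expected keys grip, tx, ty, tz, ax, ay, az
```

```bash
python3 - <<'E'
from g import *
from workcell import telemetry, viewer
o=o+R@np.array([3.5,0])
s=telemetry.get_state();p=s['position'];print(s['time'],p,s['tool_rot'],'vb',R.T@(p[:2]-o))
d=viewer.get_image('side');np.savez('side1.npz',**d)
q=proj(d,p);print(q)
im=d['image'].copy();cv2.drawMarker(im,tuple(int(v) for v in q),(0,255,0),0,8,1)
x0,y0=int(q[0])-90,int(q[1])-90
cv2.imwrite('pics/e.png',cv2.resize(im[max(y0,0):y0+150,max(x0,0):x0+200],None,fx=4,fy=4)[:,:,::-1]);print(x0,y0)
for nm,z,a,b in [('gauge top',45,(262,212),(284,202)),('bottle cap',105,(288,167),(321,165)),('pinkL',25,(319,340),(265,336)),('pinkR',25,(388,328),(342,346)),('cabinet',0,(430,202),(475,251)),('cabinetL',0,(310,165),(368,187))]:
    for e,u in [(S,a),(D,b)]: X=onz(e,u,z);print(nm,X.round(0),(R.T@(X[:2]-o)).round(0))
E
```

```text
(-55, 85, 0) [549.5 311.2   0. ] [548. 309.   0.]
(-55, -85, 0) [525.1 145.9   0. ] [523.9 142.1   0. ]
(38, -85, 21) [611.5 131.7  21. ] [611.1 127.2  21. ]
(38, 85, 21) [632.1 296.8  21. ] [635.4 295.   21. ]
vblock [587.99764546 218.61943182] -0.14533673083847176 res [[2.9, -0.6], [3.3, 1.5], [-2.0, 0.4], [-4.2, -1.3]]
near end [461.16846998 170.69580248  18.        ] [461.44640005 167.71901007  18.        ]
0.1 [185.55763524 648.26371957 208.86708121] [-1.71218071e-04  1.38944736e-01  9.90299615e-01 -1.00185044e-03] vb [-463.92066333  366.83100822]
[73.11096164 97.56620275]
-17 7
gauge top [462. 373.  45.] [-150.  135.]
gauge top [470. 375.  45.] [-143.  138.]
bottle cap [550. 368. 105.] [-63. 142.]
bottle cap [548. 371. 105.] [-65. 145.]
pinkL [295. 120.  25.] [-279. -140.]
pinkL [298. 110.  25.] [-275. -150.]
pinkR [377.  37.  25.] [-186. -210.]
pinkR [381.  40.  25.] [-182. -207.]
cabinet [728. 114.   0.] [150. -83.]
cabinet [726. 120.   0.] [147. -77.]
cabinetL [690. 414.   0.] [ 69. 208.]
cabinetL [688. 400.   0.] [ 69. 194.]
```

View pics/e.png

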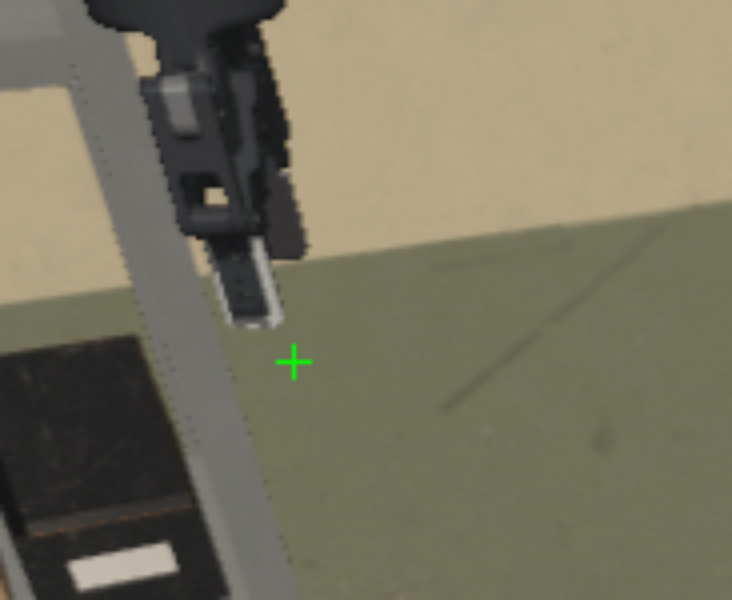

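>>> jog_arm:
  targets:
    - {"grip": 8.5,"tx": -4,"ty": -4,"tz": 0,"ax": 0,"ay": 0,"az": -3}
    - {"grip": 8.5,"tx": -8,"ty": -8,"tz": 0,"ax": 0,"ay": 0,"az": -7.6}
    - {"grip": 8.5,"tx": -12,"ty": -12,"tz": 0,"ax": 0,"ay": 0,"az": -7.6}
    - {"grip": 8.5,"tx": -16,"ty": -16,"tz": 1,"ax": 0,"ay": 0,"az": -7.6}
    - {"grip": 8.5,"tx": -20,"ty": -20,"tz": 2,"ax": 0,"ay": 0,"az": -7.6}
    - {"grip": 8.5,"tx": -24,"ty": -24,"tz": 4,"ax": 0,"ay": 0,"az": -7.6}
    - {"grip": 8.5,"tx": -28,"ty": -28,"tz": 6,"ax": 0,"ay": 0,"az": -7.6}
    - {"grip": 8.5,"tx": -32,"ty": -31.5,"tz": 9,"ax": 0,"ay": 0,"az": -7.6}
    - {"grip": 8.5,"tx": -34,"ty": -33.3,"tz": 12,"ax": 0,"ay": 0,"az": -7.6}
    - {"grip": 8.5,"tx": -34,"ty": -33.3,"tz": 13,"ax": 0,"ay": 0,"az": -7.6}

```text
time: 1.4
position: [420.0, 232.9, 77.9]
tool_rot: [-0.002, 0.075, 0.997, -0.001]
force: [-0.9, -0.5, 0.3]
gripper_width: 85.1
grasp_force: 0.0
```

>>> jog_arm:
  targets:
    - {"grip": 8.5,"tx": 0,"ty": 0,"tz": 1,"ax": 0,"ay": -6,"az": 0}
    - {"grip": 8.5,"tx": 0,"ty": 0,"tz": 2,"ax": 0,"ay": -12,"az": 0}
    - {"grip": 8.5,"tx": 0,"ty": 0,"tz": 3.5,"ax": 0,"ay": -18,"az": 0}
    - {"grip": 8.5,"tx": 0,"ty": 0,"tz": 5,"ax": 0,"ay": -18,"az": 0}
    - {"grip": 8.5,"tx": 0,"ty": 0,"tz": 6,"ax": 0,"ay": -18,"az": 0}
    - {"grip": 8.5,"tx": 0,"ty": 0,"tz": 6.5,"ax": 0,"ay": -18,"az": 0}
    - {"grip": 8.5,"tx": 0,"ty": 0,"tz": 6.5,"ax": 0,"ay": -18,"az": 0}
    - {"grip": 8.5,"tx": 0,"ty": 0,"tz": 6.5,"ax": 0,"ay": -18,"az": 0}
    - {"grip": 8.5,"tx": 0,"ty": 0,"tz": 6.5,"ax": 0,"ay": -18,"az": 0}
    - {"grip": 8.5,"tx": 0,"ty": 0,"tz": 6.5,"ax": 0,"ay": -18,"az": 0}

```text
time: 2.65
position: [421.3, 235.3, 15.4]
tool_rot: [0.156, 0.072, 0.985, -0.011]
force: [0.3, -0.6, 0.3]
gripper_width: 85.0
grasp_force: 0.0
```

```bash
cat > look.py <<'E'
import sys
from g import *
from workcell import telemetry, viewer
from scipy.spatial.transform import Rotation as Ro
o=o+R@np.array([3.5,0])
def st():
    s=telemetry.get_state();p=s['position'];w,x,y,z=s['tool_rot'];A=Ro.from_quat([x,y,z,w]).as_matrix()
    print(s['time'],p.round(1),'vb',(R.T@(p[:2]-o)).round(1),'F',s['force'].round(1));print(A.round(3));return s,p,A
def pic(n,name,x0,y0,w,h,f,pts=()):
    d=viewer.get_image(n);im=cv2.resize(d['image'][y0:y0+h,x0:x0+w],None,fx=f,fy=f,interpolation=cv2.INTER_CUBIC)
    for X in pts:
        q=(proj(d,X)-[x0,y0]+.5)*f;cv2.drawMarker(im,tuple(int(v) for v in q),(0,255,0),0,10,1)
    cv2.imwrite(name,im[:,:,::-1]);return d
E
python3 - <<'E' | tail -8
from look import *
s,p,A=st()
pts=[p]+[p+A@np.array([-11,sy*50,-b]) for sy in(-1,1) for b in (0,13)]
pic('side','pics/f.png',230,150,200,150,4,pts)
E
```

```text
(38, -85, 21) [611.5 131.7  21. ] [611.1 127.2  21. ]
(38, 85, 21) [632.1 296.8  21. ] [635.4 295.   21. ]
vblock [587.99764546 218.61943182] -0.14533673083847176 res [[2.9, -0.6], [3.3, 1.5], [-2.0, 0.4], [-4.2, -1.3]]
near end [461.16846998 170.69580248  18.        ] [461.44640005 167.71901007  18.        ]
2.65 [421.3 235.3  15.4] vb [-170.9   -7.7] F [ 0.3 -0.6  0.3]
[[-0.941  0.146  0.306]
 [ 0.139  0.989 -0.045]
 [-0.309  0.    -0.951]]
```

View pics/f.png

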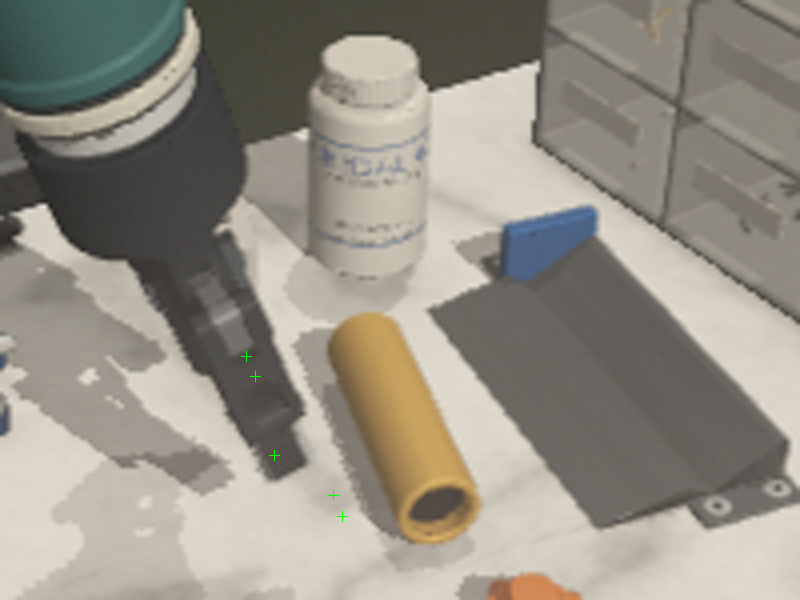

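```bash
python3 - <<'E' | tail -12
from look import *
s,p,A=st()
pts=[p+A@np.array([-f,sy*47,-b]) for sy in(-1,1) for b,f in ((0,0),(13,0),(13,11))]
d=pic('scene','pics/g2.png',230,170,160,120,5,pts)
# start pose image check
d=dict(np.load('side1.npz'));p0=np.array([185.6,648.3,208.9]);A0=Ro.from_quat([.13894,.9903,-.001,0]).as_matrix()
for b in (0,13,25,35):print(b,[((proj(d,p0+A0@np.array([f,-47,-b]))-[0,7]+.5)*4).round(0).tolist() for f in(-11,0,11)])
E
```

```text
(38, -85, 21) [611.5 131.7  21. ] [611.1 127.2  21. ]
(38, 85, 21) [632.1 296.8  21. ] [635.4 295.   21. ]
vblock [587.99764546 218.61943182] -0.14533673083847176 res [[2.9, -0.6], [3.3, 1.5], [-2.0, 0.4], [-4.2, -1.3]]
near end [461.16846998 170.69580248  18.        ] [461.44640005 167.71901007  18.        ]
2.7 [421.2 235.3  15.4] vb [-171.    -7.7] F [ 0.1  0.6 -0.4]
[[-0.941  0.146  0.306]
 [ 0.139  0.989 -0.045]
 [-0.309  0.    -0.951]]
0 [[309.0, 401.0], [282.0, 403.0], [254.0, 405.0]]
13 [[300.0, 372.0], [273.0, 374.0], [245.0, 376.0]]
25 [[292.0, 345.0], [265.0, 347.0], [237.0, 349.0]]
35 [[286.0, 322.0], [258.0, 324.0], [230.0, 326.0]]
```

View pics/g2.png

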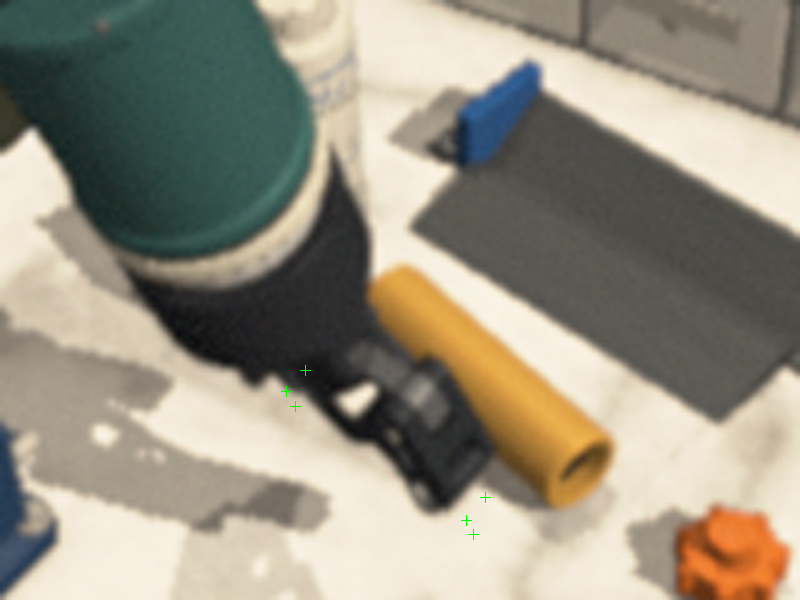

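>>> jog_arm:
  targets:
    - {"grip": 8.5,"tx": 0.2,"ty": 0,"tz": 0.6,"ax": 0,"ay": 0,"az": 0}
    - {"grip": 8.5,"tx": 0.39,"ty": 0,"tz": 1.2,"ax": 0,"ay": 0,"az": 0}
    - {"grip": 8.5,"tx": 0.49,"ty": 0,"tz": 1.5,"ax": 0,"ay": 0,"az": 0}
    - {"grip": 8.5,"tx": 0.49,"ty": 0,"tz": 1.5,"ax": 0,"ay": 0,"az": 0}
    - {"grip": 8.5,"tx": 0.49,"ty": 0,"tz": 1.5,"ax": 0,"ay": 0,"az": 0}
    - {"grip": 8.5,"tx": 0.49,"ty": 0,"tz": 1.5,"ax": 0,"ay": 0,"az": 0}
    - {"grip": 8.5,"tx": 0.49,"ty": 0,"tz": 1.5,"ax": 0,"ay": 0,"az": 0}
    - {"grip": 8.5,"tx": 0.49,"ty": 0,"tz": 1.5,"ax": 0,"ay": 0,"az": 0}
    - {"grip": 8.5,"tx": 0.49,"ty": 0,"tz": 1.5,"ax": 0,"ay": 0,"az": 0}
    - {"grip": 8.5,"tx": 0.49,"ty": 0,"tz": 1.5,"ax": 0,"ay": 0,"az": 0}

```text
time: 4.0
position: [421.0, 235.2, -0.7]
tool_rot: [0.156, 0.072, 0.985, -0.011]
force: [0.1, -0.4, 0.0]
gripper_width: 85.3
grasp_force: 0.0
```

```bash
python3 - <<'E' | tail -4
from look import *
s,p,A=st()
pts=[p]+[p+A@np.array([f,-47,-b]) for f,b in((-11,13),(11,13))]
pic('side','pics/h.png',230,190,130,95,6,pts)
E
```

```text
4.0 [421.  235.2  -0.7] vb [-171.2   -7.7] F [ 0.1 -0.4  0. ]
[[-0.941  0.146  0.306]
 [ 0.139  0.989 -0.045]
 [-0.309  0.    -0.951]]
```

View pics/h.png

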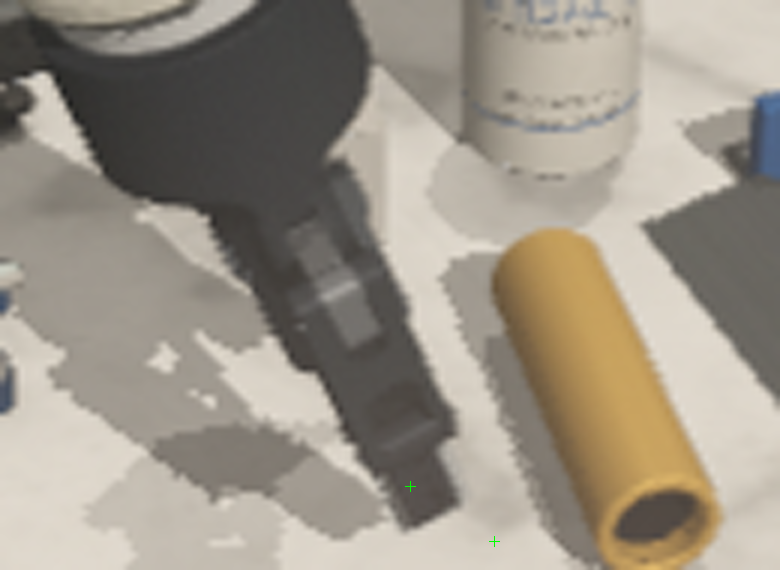

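>>> jog_arm:
  targets:
    - {"grip": 8.5,"tx": 0.06,"ty": 0,"tz": 0.2,"ax": 0,"ay": 0,"az": 0}
    - {"grip": 8.5,"tx": 0.13,"ty": 0,"tz": 0.4,"ax": 0,"ay": 0,"az": 0}
    - {"grip": 8.5,"tx": 0.16,"ty": 0,"tz": 0.5,"ax": 0,"ay": 0,"az": 0}
    - {"grip": 8.5,"tx": 0.16,"ty": 0,"tz": 0.5,"ax": 0,"ay": 0,"az": 0}
    - {"grip": 8.5,"tx": 0.16,"ty": 0,"tz": 0.5,"ax": 0,"ay": 0,"az": 0}
    - {"grip": 8.5,"tx": 0.16,"ty": 0,"tz": 0.5,"ax": 0,"ay": 0,"az": 0}
    - {"grip": 8.5,"tx": 0.16,"ty": 0,"tz": 0.5,"ax": 0,"ay": 0,"az": 0}
    - {"grip": 8.5,"tx": 0.16,"ty": 0,"tz": 0.5,"ax": 0,"ay": 0,"az": 0}
    - {"grip": 8.5,"tx": 0.16,"ty": 0,"tz": 0.5,"ax": 0,"ay": 0,"az": 0}
    - {"grip": 8.5,"tx": 0.16,"ty": 0,"tz": 0.5,"ax": 0,"ay": 0,"az": 0}

```text
time: 5.3
position: [421.0, 235.2, -5.9]
tool_rot: [0.156, 0.072, 0.985, -0.011]
force: [-0.2, -0.7, 0.2]
gripper_width: 84.8
grasp_force: 0.0
```

>>> jog_arm:
  targets:
    - {"grip": 8.5,"tx": 0.03,"ty": 0,"tz": 0.1,"ax": 0,"ay": 0,"az": 0}
    - {"grip": 8.5,"tx": 0.06,"ty": 0,"tz": 0.2,"ax": 0,"ay": 0,"az": 0}
    - {"grip": 8.5,"tx": 0.1,"ty": 0,"tz": 0.3,"ax": 0,"ay": 0,"az": 0}
    - {"grip": 8.5,"tx": 0.1,"ty": 0,"tz": 0.3,"ax": 0,"ay": 0,"az": 0}
    - {"grip": 8.5,"tx": 0.1,"ty": 0,"tz": 0.3,"ax": 0,"ay": 0,"az": 0}
    - {"grip": 8.5,"tx": 0.1,"ty": 0,"tz": 0.3,"ax": 0,"ay": 0,"az": 0}
    - {"grip": 8.5,"tx": 0.1,"ty": 0,"tz": 0.3,"ax": 0,"ay": 0,"az": 0}
    - {"grip": 8.5,"tx": 0.1,"ty": 0,"tz": 0.3,"ax": 0,"ay": 0,"az": 0}
    - {"grip": 8.5,"tx": 0.1,"ty": 0,"tz": 0.3,"ax": 0,"ay": 0,"az": 0}
    - {"grip": 8.5,"tx": 0.1,"ty": 0,"tz": 0.3,"ax": 0,"ay": 0,"az": 0}

```text
time: 6.55
position: [420.9, 235.2, -9.1]
tool_rot: [0.156, 0.072, 0.985, -0.011]
force: [0.2, -0.1, 0.5]
gripper_width: 84.9
grasp_force: 0.0
```

>>> jog_arm:
  targets:
    - {"grip": 8.5,"tx": 0.02,"ty": 0,"tz": 0.05,"ax": 0,"ay": 0,"az": 0}
    - {"grip": 8.5,"tx": 0.03,"ty": 0,"tz": 0.1,"ax": 0,"ay": 0,"az": 0}
    - {"grip": 8.5,"tx": 0.06,"ty": 0,"tz": 0.2,"ax": 0,"ay": 0,"az": 0}
    - {"grip": 8.5,"tx": 0.1,"ty": 0,"tz": 0.3,"ax": 0,"ay": 0,"az": 0}
    - {"grip": 8.5,"tx": 0.1,"ty": 0,"tz": 0.3,"ax": 0,"ay": 0,"az": 0}
    - {"grip": 8.5,"tx": 0.1,"ty": 0,"tz": 0.3,"ax": 0,"ay": 0,"az": 0}
    - {"grip": 8.5,"tx": 0.1,"ty": 0,"tz": 0.3,"ax": 0,"ay": 0,"az": 0}
    - {"grip": 8.5,"tx": 0.1,"ty": 0,"tz": 0.3,"ax": 0,"ay": 0,"az": 0}
    - {"grip": 8.5,"tx": 0.1,"ty": 0,"tz": 0.3,"ax": 0,"ay": 0,"az": 0}
    - {"grip": 8.5,"tx": 0.1,"ty": 0,"tz": 0.3,"ax": 0,"ay": 0,"az": 0}

```text
time: 7.8
position: [420.9, 235.2, -12.3]
tool_rot: [0.156, 0.072, 0.985, -0.011]
force: [-0.2, 0.8, 0.5]
gripper_width: 84.9
grasp_force: 0.0
```

>>> jog_arm:
  targets:
    - {"grip": 8.5,"tx": 0.03,"ty": 0,"tz": 0.1,"ax": 0,"ay": 0,"az": 0}
    - {"grip": 8.5,"tx": 0.06,"ty": 0,"tz": 0.2,"ax": 0,"ay": 0,"az": 0}
    - {"grip": 8.5,"tx": 0.1,"ty": 0,"tz": 0.3,"ax": 0,"ay": 0,"az": 0}
    - {"grip": 8.5,"tx": 0.13,"ty": 0,"tz": 0.4,"ax": 0,"ay": 0,"az": 0}
    - {"grip": 8.5,"tx": 0.13,"ty": 0,"tz": 0.4,"ax": 0,"ay": 0,"az": 0}
    - {"grip": 8.5,"tx": 0.13,"ty": 0,"tz": 0.4,"ax": 0,"ay": 0,"az": 0}
    - {"grip": 8.5,"tx": 0.13,"ty": 0,"tz": 0.4,"ax": 0,"ay": 0,"az": 0}
    - {"grip": 8.5,"tx": 0.13,"ty": 0,"tz": 0.4,"ax": 0,"ay": 0,"az": 0}
    - {"grip": 8.5,"tx": 0.13,"ty": 0,"tz": 0.4,"ax": 0,"ay": 0,"az": 0}
    - {"grip": 8.5,"tx": 0.13,"ty": 0,"tz": 0.4,"ax": 0,"ay": 0,"az": 0}

```text
time: 9.05
position: [420.9, 235.2, -16.5]
tool_rot: [0.156, 0.072, 0.985, -0.011]
force: [-0.4, -0.3, -0.3]
gripper_width: 85.0
grasp_force: 0.0
```

```bash
python3 - <<'E' | tail -4
from look import *
s,p,A=st()
pic('side','pics/i.png',240,200,130,95,6)
E
```

```text
9.05 [420.9 235.2 -16.5] vb [-171.2   -7.8] F [-0.4 -0.3 -0.3]
[[-0.941  0.146  0.306]
 [ 0.139  0.989 -0.045]
 [-0.309 -0.    -0.951]]
```

View pics/i.png

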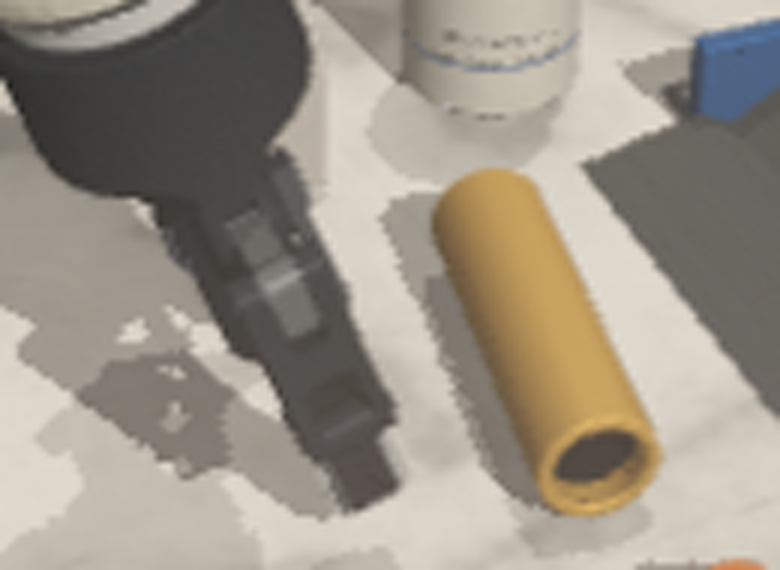

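>>> jog_arm:
  targets:
    - {"grip": 8.5,"tx": 0.03,"ty": 0,"tz": 0.1,"ax": 0,"ay": 0,"az": 0}
    - {"grip": 8.5,"tx": 0.06,"ty": 0,"tz": 0.2,"ax": 0,"ay": 0,"az": 0}
    - {"grip": 8.5,"tx": 0.1,"ty": 0,"tz": 0.3,"ax": 0,"ay": 0,"az": 0}
    - {"grip": 8.5,"tx": 0.1,"ty": 0,"tz": 0.3,"ax": 0,"ay": 0,"az": 0}
    - {"grip": 8.5,"tx": 0.1,"ty": 0,"tz": 0.3,"ax": 0,"ay": 0,"az": 0}
    - {"grip": 8.5,"tx": 0.1,"ty": 0,"tz": 0.3,"ax": 0,"ay": 0,"az": 0}
    - {"grip": 8.5,"tx": 0.1,"ty": 0,"tz": 0.3,"ax": 0,"ay": 0,"az": 0}
    - {"grip": 8.5,"tx": 0.1,"ty": 0,"tz": 0.3,"ax": 0,"ay": 0,"az": 0}
    - {"grip": 8.5,"tx": 0.1,"ty": 0,"tz": 0.3,"ax": 0,"ay": 0,"az": 0}
    - {"grip": 8.5,"tx": 0.1,"ty": 0,"tz": 0.3,"ax": 0,"ay": 0,"az": 0}

```text
time: 10.35
position: [420.9, 235.2, -19.6]
tool_rot: [0.156, 0.072, 0.985, -0.011]
force: [0.4, -0.2, -0.4]
gripper_width: 84.9
grasp_force: 0.0
```

```bash
python3 - <<'E' | tail -12
from look import *
D0=dict(np.load('side1.npz'))
p=np.array([420.9,235.2,-16.5]);A=np.array([[-.941,.146,.306],[.139,.989,-.045],[-.309,0,-.951]])
for px in [(345,512),(400,485)]:
    u=(px[0]/6+240-.5,px[1]/6+200-.5)
    for z in (0,3,6,9,12,16):print(px,z,(A.T@(onz(D0,u,z)-p)).round(1))
E
```

```text
(345, 512) 0 [  8.8 -33.7 -20.2]
(345, 512) 3 [  9.  -36.8 -23.4]
(345, 512) 6 [  9.1 -39.9 -26.6]
(345, 512) 9 [  9.3 -43.  -29.8]
(345, 512) 12 [  9.4 -46.  -33. ]
(345, 512) 16 [  9.6 -50.1 -37.3]
(400, 485) 0 [ -8.5 -29.  -14.6]
(400, 485) 3 [ -8.2 -32.1 -17.8]
(400, 485) 6 [ -8.  -35.2 -21.1]
(400, 485) 9 [ -7.7 -38.3 -24.3]
(400, 485) 12 [ -7.5 -41.5 -27.5]
(400, 485) 16 [ -7.1 -45.6 -31.9]
```

>>> jog_arm:
  targets:
    - {"grip": 8.5,"tx": 0.03,"ty": 0,"tz": 0.1,"ax": 0,"ay": 0,"az": 0}
    - {"grip": 8.5,"tx": 0.06,"ty": 0,"tz": 0.2,"ax": 0,"ay": 0,"az": 0}
    - {"grip": 8.5,"tx": 0.1,"ty": 0,"tz": 0.3,"ax": 0,"ay": 0,"az": 0}
    - {"grip": 8.5,"tx": 0.13,"ty": 0,"tz": 0.4,"ax": 0,"ay": 0,"az": 0}
    - {"grip": 8.5,"tx": 0.13,"ty": 0,"tz": 0.4,"ax": 0,"ay": 0,"az": 0}
    - {"grip": 8.5,"tx": -0.5,"ty": 0,"tz": 0.6,"ax": 0,"ay": 0,"az": 0}
    - {"grip": 8.5,"tx": -1,"ty": 0,"tz": 0.76,"ax": 0,"ay": 0,"az": 0}
    - {"grip": 8.5,"tx": -1,"ty": 0,"tz": 0.76,"ax": 0,"ay": 0,"az": 0}
    - {"grip": 8.5,"tx": -1,"ty": 0,"tz": 0.76,"ax": 0,"ay": 0,"az": 0}
    - {"grip": 8.5,"tx": -1,"ty": 0,"tz": 0.76,"ax": 0,"ay": 0,"az": 0}

```text
time: 11.6
position: [432.5, 233.4, -23.9]
tool_rot: [0.156, 0.072, 0.985, -0.011]
force: [-0.1, -0.4, -0.3]
gripper_width: 84.9
grasp_force: 0.0
```

>>> jog_arm:
  targets:
    - {"grip": 8.5,"tx": -0.48,"ty": 0,"tz": 0.155,"ax": 0,"ay": 0,"az": 0}
    - {"grip": 8.5,"tx": -0.95,"ty": 0,"tz": 0.31,"ax": 0,"ay": 0,"az": 0}
    - {"grip": 8.5,"tx": -1.43,"ty": 0,"tz": 0.465,"ax": 0,"ay": 0,"az": 0}
    - {"grip": 8.5,"tx": -1.9,"ty": 0,"tz": 0.62,"ax": 0,"ay": 0,"az": 0}
    - {"grip": 8.5,"tx": -2.38,"ty": 0,"tz": 0.775,"ax": 0,"ay": 0,"az": 0}
    - {"grip": 8.5,"tx": -2.85,"ty": 0,"tz": 0.93,"ax": 0,"ay": 0,"az": 0}
    - {"grip": 8.5,"tx": -3.33,"ty": 0,"tz": 1.08,"ax": 0,"ay": 0,"az": 0}
    - {"grip": 8.5,"tx": -3.8,"ty": 0,"tz": 1.235,"ax": 0,"ay": 0,"az": 0}
    - {"grip": 8.5,"tx": -4.28,"ty": 0,"tz": 1.39,"ax": 0,"ay": 0,"az": 0}
    - {"grip": 8.5,"tx": -4.76,"ty": 0,"tz": 1.545,"ax": 0,"ay": 0,"az": 0}

```text
time: 12.85
position: [482.5, 226.2, -23.7]
tool_rot: [0.156, 0.072, 0.985, -0.011]
force: [-0.4, -0.2, 0.5]
gripper_width: 84.9
grasp_force: 0.1
```

```bash
cat >> look.py <<'E'
def tube(tag,boxS=(280,170,420,290),boxD=(290,190,450,300)):
    for n,b in (('scene',boxS),('side',boxD)):
        d=viewer.get_image(n);cv2.imwrite(f'pics/{tag}_{n}.png',d['image'][:,:,::-1])
        m=mask(d,(8,100,50),(28,255,255),b);c=max(cv2.findContours(m,0,2)[0],key=cv2.contourArea)
        r=cv2.minAreaRect(c);q=cv2.boxPoints(r);e=sorted(range(4),key=lambda i:np.linalg.norm(q[i]-q[(i+1)%4]))[:2]
        P=[onz(d,(q[i]+q[(i+1)%4])/2,TZ) for i in e];P=[R.T@(x[:2]-o) for x in P];P.sort(key=lambda x:x[1])
        v=P[1]-P[0];print(n,cv2.contourArea(c),'ends',P[0].round(1),P[1].round(1),'c',(R.T@(onz(d,r[0],TZ)[:2]-o)).round(1),'relyaw',np.arctan2(-v[0],v[1]).round(3))
TZ=18
E
python3 - <<'E' | tail -6
from look import *
st();tube('t1')
E
```

```text
12.85 [482.5 226.2 -23.7] vb [-109.    -7.8] F [-0.4 -0.2  0.5]
[[-0.941  0.146  0.306]
 [ 0.138  0.989 -0.045]
 [-0.309  0.    -0.951]]
scene 372.5 ends [-97.8 -79.2] [-74.   28.2] c [-86.4 -27.4] relyaw -0.218
side 915.5 ends [-97.3 -89.4] [-66.2  65.2] c [-82.9 -17.7] relyaw -0.198
```

>>> jog_arm:
  targets:
    - {"grip": 8.5,"tx": -0.36,"ty": 0,"tz": 0.118,"ax": 0,"ay": 0,"az": 0}
    - {"grip": 8.5,"tx": -0.72,"ty": 0,"tz": 0.235,"ax": 0,"ay": 0,"az": 0}
    - {"grip": 8.5,"tx": -1.08,"ty": 0,"tz": 0.352,"ax": 0,"ay": 0,"az": 0}
    - {"grip": 8.5,"tx": -1.44,"ty": 0,"tz": 0.47,"ax": 0,"ay": 0,"az": 0}
    - {"grip": 8.5,"tx": -1.8,"ty": 0,"tz": 0.587,"ax": 0,"ay": 0,"az": 0}
    - {"grip": 8.5,"tx": -2.16,"ty": 0,"tz": 0.704,"ax": 0,"ay": 0,"az": 0}
    - {"grip": 8.5,"tx": -2.52,"ty": 0,"tz": 0.82,"ax": 0,"ay": 0,"az": 0}
    - {"grip": 8.5,"tx": -2.88,"ty": 0,"tz": 0.938,"ax": 0,"ay": 0,"az": 0}
    - {"grip": 8.5,"tx": -3.24,"ty": 0,"tz": 1.055,"ax": 0,"ay": 0,"az": 0}
    - {"grip": 8.5,"tx": -3.42,"ty": 0,"tz": 1.114,"ax": 0,"ay": 0,"az": 0}

```text
time: 14.2
position: [517.9, 220.9, -23.8]
tool_rot: [0.156, 0.072, 0.985, -0.011]
force: [-3.5, 0.8, 2.1]
gripper_width: 85.2
grasp_force: 1.5
```

```bash
python3 - <<'E' | tail -6
from look import *
st();tube('t2')
E
```

```text
14.2 [517.9 220.9 -23.8] vb [-73.2  -7.9] F [-3.5  0.8  2.1]
[[-0.941  0.146  0.306]
 [ 0.139  0.989 -0.045]
 [-0.309 -0.    -0.951]]
scene 340.5 ends [-63.5 -85.2] [-36.6  23.7] c [-50.5 -32.8] relyaw -0.242
side 831.5 ends [-62.2 -93.4] [-42.2  62.3] c [-52.9 -21. ] relyaw -0.128
```

>>> jog_arm:
  targets:
    - {"grip": 8.5,"tx": -0.2,"ty": 0,"tz": 0.04,"ax": 0,"ay": 0,"az": 0}
    - {"grip": 8.5,"tx": -0.4,"ty": 0,"tz": 0.07,"ax": 0,"ay": 0,"az": 0}
    - {"grip": 8.5,"tx": -0.6,"ty": 0,"tz": 0.1,"ax": 0,"ay": 0,"az": 0}
    - {"grip": 8.5,"tx": -0.8,"ty": 0,"tz": 0.12,"ax": 0,"ay": 0,"az": 0}
    - {"grip": 8.5,"tx": -1.0,"ty": 0,"tz": 0.14,"ax": 0,"ay": 0,"az": 0}
    - {"grip": 8.5,"tx": -1.2,"ty": 0,"tz": 0.16,"ax": 0,"ay": 0,"az": 0}
    - {"grip": 8.5,"tx": -1.4,"ty": 0,"tz": 0.18,"ax": 0,"ay": 0,"az": 0}
    - {"grip": 8.5,"tx": -1.6,"ty": 0,"tz": 0.2,"ax": 0,"ay": 0,"az": 0}
    - {"grip": 8.5,"tx": -1.8,"ty": 0,"tz": 0.22,"ax": 0,"ay": 0,"az": 0}
    - {"grip": 8.5,"tx": -2.0,"ty": 0,"tz": 0.24,"ax": 0,"ay": 0,"az": 0}

```text
time: 15.55
position: [537.4, 218.1, -19.9]
tool_rot: [0.156, 0.072, 0.985, -0.011]
force: [-4.2, 0.2, 2.0]
gripper_width: 85.1
grasp_force: 1.6
```

```bash
python3 - <<'E' | tail -6
from look import *
import look
look.TZ=23
st();tube('t3')
E
```

```text
15.55 [537.4 218.1 -19.9] vb [-53.5  -7.9] F [-4.2  0.2  2. ]
[[-0.941  0.146  0.306]
 [ 0.139  0.989 -0.045]
 [-0.309 -0.    -0.951]]
scene 324.0 ends [-104.9 -149.2] [-131.7 -119.5] c [-118.3 -134.3] relyaw 0.733
side 725.5 ends [-41.4 -94.7] [-28.3  56.2] c [-35.3 -24.2] relyaw -0.086
```

>>> jog_arm:
  targets:
    - {"grip": 8.5,"tx": -0.2,"ty": 0,"tz": 0.02,"ax": 0,"ay": 0,"az": 0}
    - {"grip": 8.5,"tx": -0.4,"ty": 0,"tz": 0.04,"ax": 0,"ay": 0,"az": 0}
    - {"grip": 8.5,"tx": -0.6,"ty": 0,"tz": 0.06,"ax": 0,"ay": 0,"az": 0}
    - {"grip": 8.5,"tx": -0.8,"ty": 0,"tz": 0.08,"ax": 0,"ay": 0,"az": 0}
    - {"grip": 8.5,"tx": -1.0,"ty": 0,"tz": 0.1,"ax": 0,"ay": 0,"az": 0}
    - {"grip": 8.5,"tx": -1.2,"ty": 0,"tz": 0.12,"ax": 0,"ay": 0,"az": 0}
    - {"grip": 8.5,"tx": -1.4,"ty": 0,"tz": 0.14,"ax": 0,"ay": 0,"az": 0}
    - {"grip": 8.5,"tx": -1.6,"ty": 0,"tz": 0.16,"ax": 0,"ay": 0,"az": 0}
    - {"grip": 8.5,"tx": -1.8,"ty": 0,"tz": 0.18,"ax": 0,"ay": 0,"az": 0}
    - {"grip": 8.5,"tx": -2.0,"ty": 0,"tz": 0.2,"ax": 0,"ay": 0,"az": 0}

```text
time: 16.9
position: [557.4, 215.5, -15.4]
tool_rot: [0.157, 0.072, 0.985, -0.011]
force: [-0.7, -0.3, 0.5]
gripper_width: 85.2
grasp_force: 0.5
```

```bash
python3 - <<'E' | tail -6
from look import *
import look
look.TZ=27
st();tube('t4',(300,170,420,262))
E
```

```text
16.9 [557.4 215.5 -15.4] vb [-33.4  -7.5] F [-0.7 -0.3  0.5]
[[-0.941  0.145  0.307]
 [ 0.138  0.989 -0.044]
 [-0.31   0.001 -0.951]]
scene 255.5 ends [-39.8 -84. ] [ 15.1 -46.3] c [-13.  -65.6] relyaw -0.969
side 591.0 ends [-16.5 -93.1] [-18.2  18.4] c [-17.3 -40. ] relyaw 0.015
```

>>> jog_arm:
  targets:
    - {"grip": 8.5,"tx": -0.24,"ty": 0,"tz": 0.07,"ax": 0,"ay": 0,"az": 0}
    - {"grip": 8.5,"tx": -0.48,"ty": 0,"tz": 0.14,"ax": 0,"ay": 0,"az": 0}
    - {"grip": 8.5,"tx": -0.71,"ty": 0,"tz": 0.22,"ax": 0,"ay": 0,"az": 0}
    - {"grip": 8.5,"tx": -0.95,"ty": 0,"tz": 0.3,"ax": 0,"ay": 0,"az": 0}
    - {"grip": 8.5,"tx": -1.19,"ty": 0,"tz": 0.38,"ax": 0,"ay": 0,"az": 0}
    - {"grip": 8.5,"tx": -1.38,"ty": 0,"tz": 0.43,"ax": 0,"ay": 0,"az": 0}
    - {"grip": 8.5,"tx": -1.38,"ty": 0,"tz": 0.43,"ax": 0,"ay": 0,"az": 0}
    - {"grip": 8.5,"tx": -1.38,"ty": 0,"tz": 0.43,"ax": 0,"ay": 0,"az": 0}
    - {"grip": 8.5,"tx": -0.6,"ty": 0,"tz": 0.2,"ax": 0,"ay": 0,"az": 0}
    - {"grip": 8.5,"tx": 0.5,"ty": 0,"tz": -0.3,"ax": 0,"ay": 0,"az": 0}

```text
time: 18.25
position: [550.3, 216.0, -14.5]
tool_rot: [0.156, 0.072, 0.985, -0.012]
force: [0.0, 0.0, -0.5]
gripper_width: 85.2
grasp_force: 0.0
```

```bash
python3 - <<'E' | tail -6
from look import *
import look
look.TZ=24
st();tube('t5',(300,170,420,262))
E
```

```text
18.25 [550.3 216.  -14.5] vb [-40.5  -8.1] F [ 0.   0.  -0.5]
[[-0.941  0.146  0.305]
 [ 0.139  0.989 -0.045]
 [-0.309 -0.    -0.951]]
scene 514.0 ends [ -2.6 -86.1] [-4.2 21.9] c [ -3.3 -33.6] relyaw 0.015
side 992.5 ends [ -2.4 -94. ] [-2.2 55.7] c [ -2.3 -23.9] relyaw -0.001
```

>>> jog_arm:
  targets:
    - {"grip": 8.5,"tx": -1.0,"ty": 0,"tz": -3.0,"ax": 0,"ay": 0,"az": 0}
    - {"grip": 6,"tx": -2.0,"ty": 0,"tz": -6.0,"ax": 0,"ay": 0,"az": 0}
    - {"grip": 0,"tx": -2.78,"ty": 0,"tz": -8.56,"ax": 0,"ay": 6,"az": 0}
    - {"grip": 0,"tx": -3.5,"ty": -3,"tz": -8.3,"ax": 0,"ay": 12,"az": 0}
    - {"grip": 0,"tx": -4.5,"ty": -6,"tz": -8.0,"ax": 0,"ay": 18,"az": 0}
    - {"grip": 0,"tx": -5.6,"ty": -9,"tz": -7.6,"ax": 0,"ay": 18,"az": 0}
    - {"grip": 0,"tx": -6.58,"ty": -10.4,"tz": -7.32,"ax": 0,"ay": 18,"az": 0}
    - {"grip": 0,"tx": -6.58,"ty": -10.4,"tz": -7.32,"ax": 0,"ay": 18,"az": 0}
    - {"grip": 0,"tx": -6.58,"ty": -10.4,"tz": -7.32,"ax": 0,"ay": 18,"az": 0}
    - {"grip": 0,"tx": -6.58,"ty": -10.4,"tz": -7.32,"ax": 0,"ay": 18,"az": 0}

```text
time: 19.6
position: [574.9, 108.5, 75.6]
tool_rot: [-0.0, 0.072, 0.997, 0.0]
force: [-0.2, 0.3, 0.3]
gripper_width: -0.0
grasp_force: 0.0
```

```bash
python3 - <<'E' | tail -12
from look import *
import look
look.TZ=24
s,p,A=st();tube('t6',(300,170,420,255))
d=viewer.get_image('scene');e=viewer.get_image('side')
print('tcp px',proj(d,p).round(0),proj(e,p).round(0))
a=np.zeros((480,800,3),np.uint8)
for i,(q,n) in enumerate(((d,'scene'),(e,'side'))):
    u=proj(q,p);x0,y0=int(u[0])-60,int(u[1])-60
    im=q['image'].copy();cv2.drawMarker(im,tuple(int(round(v)) for v in u),(0,255,0),0,5,1)
    im=im[y0:y0+120,x0:x0+100];a[:,400*i:400*i+400]=cv2.resize(im,(400,480),interpolation=cv2.INTER_CUBIC)[:,:,::-1]
cv2.imwrite('pics/j.png',a)
E
```

```text
(-55, -85, 0) [525.1 145.9   0. ] [523.9 142.1   0. ]
(38, -85, 21) [611.5 131.7  21. ] [611.1 127.2  21. ]
(38, 85, 21) [632.1 296.8  21. ] [635.4 295.   21. ]
vblock [587.99764546 218.61943182] -0.14533673083847176 res [[2.9, -0.6], [3.3, 1.5], [-2.0, 0.4], [-4.2, -1.3]]
near end [461.16846998 170.69580248  18.        ] [461.44640005 167.71901007  18.        ]
19.6 [574.9 108.5  75.6] vb [  -0.5 -110.9] F [-0.2  0.3  0.3]
[[-0.99   0.144 -0.   ]
 [ 0.144  0.99   0.   ]
 [ 0.     0.    -1.   ]]
scene 1020.5 ends [ -2.4 -86.1] [-3.9 50.8] c [ -3.1 -20. ] relyaw 0.01
side 1121.5 ends [ -2.4 -94. ] [-2.2 55.7] c [ -2.3 -23.9] relyaw -0.001
tcp px [406. 220.] [422. 247.]
```

View pics/j.png

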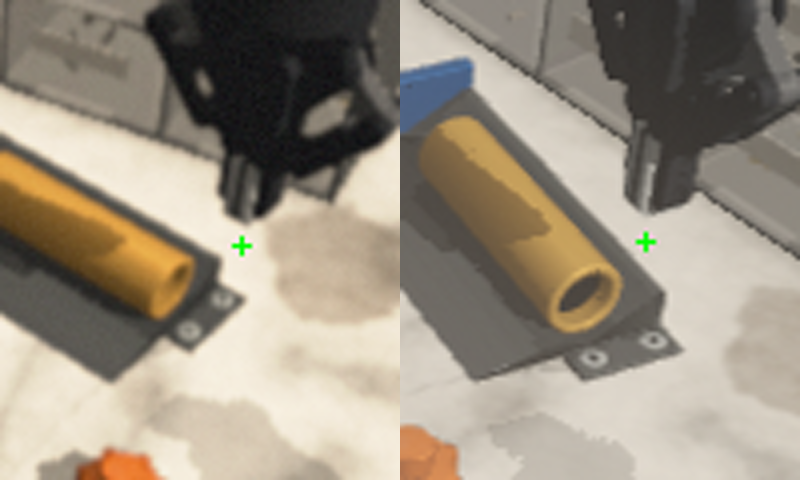

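>>> jog_arm:
  targets:
    - {"grip": 0,"tx": 0,"ty": 0,"tz": 3,"ax": 0,"ay": 0,"az": 0}
    - {"grip": 0,"tx": 0.1,"ty": 0,"tz": 5,"ax": 0,"ay": 0,"az": 0}
    - {"grip": 0,"tx": 0.2,"ty": 0,"tz": 6.5,"ax": 0,"ay": 0,"az": 0}
    - {"grip": 0,"tx": 0.2,"ty": 0,"tz": 7.2,"ax": 0,"ay": 0,"az": 0}
    - {"grip": 0,"tx": 0.2,"ty": 0,"tz": 7.6,"ax": 0,"ay": 0,"az": 0}
    - {"grip": 0,"tx": 0.2,"ty": 0,"tz": 7.6,"ax": 0,"ay": 0,"az": 0}
    - {"grip": 0,"tx": 0.2,"ty": 0.5,"tz": 7.6,"ax": 0,"ay": 0,"az": 0}
    - {"grip": 0,"tx": 0.2,"ty": 1.0,"tz": 7.6,"ax": 0,"ay": 0,"az": 0}
    - {"grip": 0,"tx": 0.2,"ty": 1.5,"tz": 7.6,"ax": 0,"ay": 0,"az": 0}
    - {"grip": 0,"tx": 0.2,"ty": 1.5,"tz": 7.6,"ax": 0,"ay": 0,"az": 0}

```text
time: 21.05
position: [575.9, 123.0, -0.2]
tool_rot: [0.0, 0.073, 0.997, 0.0]
force: [-0.4, 0.7, -0.2]
gripper_width: 0.2
grasp_force: 0.0
```

>>> jog_arm:
  targets:
    - {"grip": 0,"tx": 0,"ty": 0.3,"tz": 0,"ax": 0,"ay": 0,"az": 0}
    - {"grip": 0,"tx": 0,"ty": 0.6,"tz": 0,"ax": 0,"ay": 0,"az": 0}
    - {"grip": 0,"tx": 0,"ty": 0.9,"tz": 0,"ax": 0,"ay": 0,"az": 0}
    - {"grip": 0,"tx": 0,"ty": 1.2,"tz": 0,"ax": 0,"ay": 0,"az": 0}
    - {"grip": 0,"tx": 0,"ty": 1.5,"tz": 0,"ax": 0,"ay": 0,"az": 0}
    - {"grip": 0,"tx": 0,"ty": 1.8,"tz": 0,"ax": 0,"ay": 0,"az": 0}
    - {"grip": 0,"tx": 0,"ty": 2.1,"tz": 0,"ax": 0,"ay": 0,"az": 0}
    - {"grip": 0,"tx": 0,"ty": 2.4,"tz": 0,"ax": 0,"ay": 0,"az": 0}
    - {"grip": 0,"tx": 0,"ty": 2.7,"tz": 0,"ax": 0,"ay": 0,"az": 0}
    - {"grip": 0,"tx": 0,"ty": 3.0,"tz": 0,"ax": 0,"ay": 0,"az": 0}

```text
time: 22.3
position: [580.0, 152.4, -0.4]
tool_rot: [-0.0, 0.073, 0.997, -0.0]
force: [-1.0, -2.7, 0.5]
gripper_width: -0.3
grasp_force: 1.5
```

```bash
python3 - <<'E' | tail -6
from look import *
import look
look.TZ=24
s,p,A=st();tube('t7',(300,170,420,255))
E
```

```text
22.3 [ 5.800e+02  1.524e+02 -4.000e-01] vb [ -1.9 -66.7] F [-1.  -2.7  0.5]
[[-0.989  0.146 -0.   ]
 [ 0.146  0.989 -0.   ]
 [ 0.    -0.    -1.   ]]
scene 896.0 ends [ -2.5 -55.9] [-1.9 77.2] c [-2.2  8.4] relyaw -0.005
side 829.5 ends [ -2.8 -62. ] [-0.9 82. ] c [-1.9  5.8] relyaw -0.013
```

>>> jog_arm:
  targets:
    - {"grip": 0,"tx": 0,"ty": 0.2,"tz": 0,"ax": 0,"ay": 0,"az": 0}
    - {"grip": 0,"tx": 0,"ty": 0.4,"tz": 0,"ax": 0,"ay": 0,"az": 0}
    - {"grip": 0,"tx": 0,"ty": 0.6,"tz": 0,"ax": 0,"ay": 0,"az": 0}
    - {"grip": 0,"tx": 0,"ty": 0.75,"tz": 0,"ax": 0,"ay": 0,"az": 0}
    - {"grip": 0,"tx": 0,"ty": 0.9,"tz": 0,"ax": 0,"ay": 0,"az": 0}
    - {"grip": 0,"tx": 0,"ty": 1.0,"tz": 0,"ax": 0,"ay": 0,"az": 0}
    - {"grip": 0,"tx": 0,"ty": 1.1,"tz": 0,"ax": 0,"ay": 0,"az": 0}
    - {"grip": 0,"tx": 0,"ty": 1.2,"tz": 0,"ax": 0,"ay": 0,"az": 0}
    - {"grip": 0,"tx": 0,"ty": 1.25,"tz": 0,"ax": 0,"ay": 0,"az": 0}
    - {"grip": 0,"tx": 0,"ty": 1.3,"tz": 0,"ax": 0,"ay": 0,"az": 0}

```text
time: 23.65
position: [581.9, 165.1, -0.4]
tool_rot: [-0.0, 0.073, 0.997, -0.0]
force: [-0.9, -4.4, 0.8]
gripper_width: 0.4
grasp_force: 1.5
```

```bash
python3 - <<'E' | tail -6
from look import *
import look
look.TZ=24
s,p,A=st();tube('t8',(300,170,420,255))
E
```

```text
23.65 [ 5.819e+02  1.651e+02 -4.000e-01] vb [ -1.7 -53.9] F [-0.9 -4.4  0.8]
[[-0.989  0.146 -0.   ]
 [ 0.146  0.989 -0.   ]
 [-0.    -0.    -1.   ]]
scene 876.0 ends [ -2.7 -43.2] [-2.  90.5] c [-2.4 21.4] relyaw -0.005
side 797.0 ends [ -2.7 -50.5] [-1.2 95.3] c [-2.  18.1] relyaw -0.01
```

>>> jog_arm:
  targets:
    - {"grip": 0,"tx": 0,"ty": 0.05,"tz": 0,"ax": 0,"ay": 0,"az": 0}
    - {"grip": 0,"tx": 0,"ty": 0.1,"tz": 0,"ax": 0,"ay": 0,"az": 0}
    - {"grip": 0,"tx": 0,"ty": 0.15,"tz": 0,"ax": 0,"ay": 0,"az": 0}
    - {"grip": 0,"tx": 0,"ty": 0.2,"tz": 0,"ax": 0,"ay": 0,"az": 0}
    - {"grip": 0,"tx": 0,"ty": 0.23,"tz": 0,"ax": 0,"ay": 0,"az": 0}
    - {"grip": 0,"tx": 0,"ty": 0.25,"tz": 0,"ax": 0,"ay": 0,"az": 0}
    - {"grip": 0,"tx": 0,"ty": 0.25,"tz": 0,"ax": 0,"ay": 0,"az": 0}
    - {"grip": 0,"tx": 0,"ty": 0.25,"tz": 0,"ax": 0,"ay": 0,"az": 0}
    - {"grip": 0,"tx": 0,"ty": 0.25,"tz": 0,"ax": 0,"ay": 0,"az": 0}
    - {"grip": 0,"tx": 0,"ty": 0.25,"tz": 0,"ax": 0,"ay": 0,"az": 0}

```text
time: 25.0
position: [582.4, 167.5, -0.3]
tool_rot: [0.0, 0.073, 0.997, 0.0]
force: [-0.9, -1.8, -0.1]
gripper_width: 0.2
grasp_force: 1.2
```

>>> jog_arm:
  targets:
    - {"grip": 0,"tx": 0,"ty": 0.05,"tz": 0,"ax": 0,"ay": 0,"az": 0}
    - {"grip": 0,"tx": 0,"ty": 0.1,"tz": 0,"ax": 0,"ay": 0,"az": 0}
    - {"grip": 0,"tx": 0,"ty": 0.15,"tz": 0,"ax": 0,"ay": 0,"az": 0}
    - {"grip": 0,"tx": 0,"ty": 0.2,"tz": 0,"ax": 0,"ay": 0,"az": 0}
    - {"grip": 0,"tx": 0,"ty": 0.2,"tz": 0,"ax": 0,"ay": 0,"az": 0}
    - {"grip": 0,"tx": 0,"ty": 0.2,"tz": 0,"ax": 0,"ay": 0,"az": 0}
    - {"grip": 0,"tx": 0,"ty": 0.2,"tz": 0,"ax": 0,"ay": 0,"az": 0}
    - {"grip": 0,"tx": 0,"ty": 0.2,"tz": 0,"ax": 0,"ay": 0,"az": 0}
    - {"grip": 0,"tx": 0,"ty": 0.2,"tz": 0,"ax": 0,"ay": 0,"az": 0}
    - {"grip": 0,"tx": 0,"ty": 0.2,"tz": 0,"ax": 0,"ay": 0,"az": 0}

```text
time: 26.25
position: [582.6, 169.5, -0.3]
tool_rot: [0.0, 0.073, 0.997, 0.0]
force: [-1.1, -1.7, -0.4]
gripper_width: 0.1
grasp_force: 1.0
```

>>> jog_arm:
  targets:
    - {"grip": 0,"tx": 0,"ty": 0.05,"tz": 0,"ax": 0,"ay": 0,"az": 0}
    - {"grip": 0,"tx": 0,"ty": 0.1,"tz": 0,"ax": 0,"ay": 0,"az": 0}
    - {"grip": 0,"tx": 0,"ty": 0.15,"tz": 0,"ax": 0,"ay": 0,"az": 0}
    - {"grip": 0,"tx": 0,"ty": 0.2,"tz": 0,"ax": 0,"ay": 0,"az": 0}
    - {"grip": 0,"tx": 0,"ty": 0.2,"tz": 0,"ax": 0,"ay": 0,"az": 0}
    - {"grip": 0,"tx": 0,"ty": 0.2,"tz": 0,"ax": 0,"ay": 0,"az": 0}
    - {"grip": 0,"tx": 0,"ty": 0.2,"tz": 0,"ax": 0,"ay": 0,"az": 0}
    - {"grip": 0,"tx": 0,"ty": 0.2,"tz": 0,"ax": 0,"ay": 0,"az": 0}
    - {"grip": 0,"tx": 0,"ty": 0.2,"tz": 0,"ax": 0,"ay": 0,"az": 0}
    - {"grip": 0,"tx": 0,"ty": 0.2,"tz": 0,"ax": 0,"ay": 0,"az": 0}

```text
time: 27.5
position: [582.8, 171.1, -0.4]
tool_rot: [-0.0, 0.073, 0.997, -0.0]
force: [-1.7, -5.1, 1.0]
gripper_width: -0.1
grasp_force: 2.5
```

```bash
python3 - <<'E' | tail -6
from look import *
import look
look.TZ=24
s,p,A=st();tube('t9',(300,170,420,255))
E
```

```text
27.5 [ 5.828e+02  1.711e+02 -4.000e-01] vb [ -1.8 -47.7] F [-1.7 -5.1  1. ]
[[-0.989  0.146 -0.   ]
 [ 0.146  0.989 -0.   ]
 [ 0.    -0.    -1.   ]]
scene 858.5 ends [ -2.  -37.8] [-4.8 95.2] c [-3.4 26.5] relyaw 0.021
side 785.5 ends [ -2.9 -44.2] [ -1.4 101.4] c [-2.2 24.3] relyaw -0.01
```

>>> jog_arm:
  targets:
    - {"grip": 0,"tx": 0,"ty": 0.05,"tz": 0,"ax": 0,"ay": 0,"az": 0}
    - {"grip": 0,"tx": 0,"ty": 0.1,"tz": 0,"ax": 0,"ay": 0,"az": 0}
    - {"grip": 0,"tx": 0,"ty": 0.15,"tz": 0,"ax": 0,"ay": 0,"az": 0}
    - {"grip": 0,"tx": 0,"ty": 0.2,"tz": 0,"ax": 0,"ay": 0,"az": 0}
    - {"grip": 0,"tx": 0,"ty": 0.2,"tz": 0,"ax": 0,"ay": 0,"az": 0}
    - {"grip": 0,"tx": 0,"ty": 0.2,"tz": 0,"ax": 0,"ay": 0,"az": 0}
    - {"grip": 0,"tx": 0,"ty": 0.2,"tz": 0,"ax": 0,"ay": 0,"az": 0}
    - {"grip": 0,"tx": 0,"ty": 0.2,"tz": 0,"ax": 0,"ay": 0,"az": 0}
    - {"grip": 0,"tx": 0,"ty": 0.2,"tz": 0,"ax": 0,"ay": 0,"az": 0}
    - {"grip": 0,"tx": 0,"ty": 0.2,"tz": 0,"ax": 0,"ay": 0,"az": 0}

```text
time: 28.85
position: [582.7, 171.2, -0.4]
tool_rot: [-0.001, 0.073, 0.997, -0.002]
force: [-2.0, -11.6, 3.1]
gripper_width: -0.5
grasp_force: 5.8
```

>>> jog_arm:
  targets:
    - {"grip": 0,"tx": 0,"ty": -0.2,"tz": 0,"ax": 0,"ay": 0,"az": 0}
    - {"grip": 0,"tx": 0,"ty": -0.5,"tz": 0,"ax": 0,"ay": 0,"az": 0}
    - {"grip": 0,"tx": 0,"ty": -1.5,"tz": 0,"ax": 0,"ay": 0,"az": 0}
    - {"grip": 0,"tx": 0,"ty": -3.5,"tz": 0,"ax": 0,"ay": 0,"az": 0}
    - {"grip": 0,"tx": 0,"ty": -6,"tz": -1,"ax": 0,"ay": 0,"az": 0}
    - {"grip": 0,"tx": 0,"ty": -7,"tz": -5,"ax": 0,"ay": 0,"az": 0}
    - {"grip": 0,"tx": 0,"ty": -7,"tz": -9,"ax": 0,"ay": 0,"az": 0}
    - {"grip": 0,"tx": 0,"ty": -7,"tz": -12,"ax": 0,"ay": 0,"az": 0}
    - {"grip": 0,"tx": 0,"ty": -7,"tz": -12,"ax": 0,"ay": 0,"az": 0}
    - {"grip": 0,"tx": 0,"ty": -7,"tz": -12,"ax": 0,"ay": 0,"az": 0}

```text
time: 30.1
position: [572.2, 103.5, 118.8]
tool_rot: [-0.001, 0.073, 0.997, -0.0]
force: [-0.6, -0.6, -0.4]
gripper_width: -0.4
grasp_force: 0.0
```

```bash
python3 - <<'E' | tail -8
from look import *
import look
look.TZ=24
s,p,A=st();tube('t10',(300,170,420,255))
# bystanders: image change against the first frames
for n,boxes in (('scene',{'bottle':(270,155,303,212),'gauge':(250,200,280,240),'knob':(362,268,390,296)}),('side',{'bottle':(304,156,340,222),'gauge':(274,192,296,238),'knob':(345,290,380,322)})):
    a=np.load(n+'0.npz')['image'].astype(int);b=cv2.imread(f'pics/t10_{n}.png')[:,:,::-1].astype(int)
    print(n,{k:round(float(np.median(abs(a-b).max(2)[y0:y1,x0:x1])),1) for k,(x0,y0,x1,y1) in boxes.items()})
E
```

```text
30.1 [572.2 103.5 118.8] vb [  -2.4 -116.2] F [-0.6 -0.6 -0.4]
[[-0.989  0.146 -0.001]
 [ 0.146  0.989 -0.   ]
 [ 0.001 -0.    -1.   ]]
scene 938.0 ends [ -2.9 -41.7] [-4.3 95.7] c [-3.6 24.7] relyaw 0.01
side 1010.0 ends [ -3.1 -50.2] [ -1.6 101.3] c [-2.4 20.9] relyaw -0.01
scene {'bottle': 8.0, 'gauge': 6.0, 'knob': 5.0}
side {'bottle': 22.0, 'gauge': 1.0, 'knob': 1.0}
```

```bash
python3 - <<'E'
import cv2,numpy as np
for n,(x0,y0,x1,y1) in (('scene',(268,153,305,215)),('side',(302,154,342,224))):
    a=np.load(n+'0.npz')['image'];g=lambda im:cv2.cvtColor(im,cv2.COLOR_RGB2GRAY)
    for t in ('t5','t7','t10'):
        b=cv2.imread(f'pics/{t}_{n}.png')[:,:,::-1];r=cv2.matchTemplate(g(b)[y0-15:y1+15,x0-15:x1+15],g(a)[y0:y1,x0:x1],cv2.TM_CCOEFF_NORMED)
        _,v,_,l=cv2.minMaxLoc(r);print(n,t,round(v,3),l[0]-15,l[1]-15,a[y0:y1,x0:x1].mean().round(1),b[y0:y1,x0:x1].mean().round(1))
E
```

```text
scene t5 0.723 -1 0 165.5 152.7
scene t7 0.693 0 0 165.5 144.1
scene t10 0.71 0 -1 165.5 139.8
side t5 0.315 -15 9 154.1 95.5
side t7 0.728 0 0 154.1 127.7
side t10 0.739 0 0 154.1 126.6
```

```bash
python3 -c "
from workcell import order
print(order.job_done())"
```

```text
the job is handed in; nothing more can be done
None
```

I handed the job in at about 30 s of the 48 s allowed. The brass tube is in the V-groove with its end against the blue stop, rolled and pushed only. The arm is clear of everything, and the bottle, steel block and orange knob look unmoved in the camera images.

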